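# Ring for the finisher and hold out the ball tray

### The arm

A 7-joint arm with a two-finger parallel gripper is mounted at the origin on the work surface. World frame = base frame: x ahead of the robot, y to its left, z up, the work surface at z = 0. Lengths are in m, angles in rad, forces in N, time in s.
With the tool pointing down it reaches from about 0.425 to 0.875 m from the base axis. Payload 4.7 kg.
Tool frame: the origin (TCP) lies midway between the tips of the shut fingers; the grasp point (between the pads) lies 19 mm behind it; x points along the fingers, y is the direction in which the jaws open and shut, and the axes are right-handed (so a half turn about x gives the same grasp; the last joint's range is limited). The gripper opens to 87 mm and grips with 3 to 60 N. Pads are 19 mm wide; open, the fingers measure 117 mm over their backs; the gripper's body (75 mm by 190 mm) begins 51 mm behind the grasp point.
Start: joints at [0.014, 0.321, -0.07, 1.45, 0.023, 1.371, -0.057], TCP at [0.65, -0, 0.223] pointing down, gripper open.
Joint ranges: [-2.86, 2.86], [-0.3, 2.09], [-1.38, 1.24], [0.06, 2.45], [-1.56, 4.7], [0.09, 2.05], [-2.69, 2.69]. Speed limits (rad/s): [2.57, 2.57, 3.14, 3.14, 3.14, 3.14, 3.14].

### API

Orientations are given as a rotation vector (axis times angle).
In Python, from bench import ctrl gives the robot as it stands. The module is installed in compiled form; this text tells all that it offers.
- The arm moves only by the shell command python3 -m jog 'ROWS' [FORCE]. ROWS is JSON, a list of rows, each an object with "rot": the turn, a rotation vector about the tool's x, y, z in units of 5 degrees (1.0 is 5 degrees), a list of three; "travel": the shift along the tool's x, y, z in units of 0.3 m (1.0 is 0.3 m), a list of three; "jaw": the closure, from -1 (fully open) to 1 (shut), so that 0 is half open. In form: [{"rot": [ax, ay, az], "travel": [tx, ty, tz], "jaw": jaw}, ...]. A call has 1 to 8 rows; each row shifts and turns the commanded pose from where the row before left it, along the tool's axes as they then stand; what a row does not reach is not made up. A row lasts 1/10 s, in which the tool goes at most 50 mm and 8.59 degrees, less where a joint would pass 70% of its speed; a pose out of reach is approached as far as the arm can. A call with a number of a shift or a turn outside -1 to 1 is refused whole. A call with a gripper value outside its range is refused whole. The fingers move at their own pace and stop on an object; FORCE is the grip in N (left out, the last holds). Time passes only in rows, so rows that do not move let the fingers close. It gives the time, the measured TCP pose, the force and the opening at its end, in the units of the state.
- ctrl.get_state(): the state, without advancing time (a new reading comes with each control period).
- ctrl.get_image(name): name is "scene" or "side" or "wrist"; returns the picture (400x640x3 uint8, red, green, blue); there is no depth.
- ctrl.camera_model(name): a dict with "mtx" (3x3 intrinsics, pixels), "extrinsics" (4x4, takes a point from world to camera coordinates); the wrist camera has in their place "hand_eye" (4x4, takes a point from camera to tool coordinates, whose origin is the TCP and whose axes are the tool frame's). Camera axes: x right, y up, looking along -z (the intrinsics and any distortion apply to the point x, -y, -z); pixel columns grow to the right and rows downward; lengths in m; the calibration is good to about 2 mm. The wrist camera is an equidistant fisheye: a pixel r from the principal point sees the ray r / f radians off the axis. A picture is of the moment at which its call begins: read the wrist's pose just before it. camera_model takes no time and is no camera call.
- ctrl.close_job(): hands the job in, once; it reports no verdict.
The state is a dict: "time": time; "joint_positions": joint angles; "qd": joint speeds; "joint_torque": joint torques, N m; "position": TCP position; "tool_rot": TCP orientation; "ft_force": force on the tool from outside, world axes, zero at the start; "torque": the same for the moment, N m; "grip_width": opening from 0.0 (shut) to 1.0 (fully open).
Only numpy, scipy, OpenCV 4.12 (cv2) and the standard library are available. Lean on these libraries where they do the work, as an engineer would, in place of code of your own. Each camera call takes 0.05 s, during which the arm holds its last target.

### The job

Call the finisher: push the plunger of the brass service bell right down to its stop and let it spring back up. Then take the copper ball tray by its ash handle and carry it, with the polished steel ball staying loose in its pocket and never touched by the gripper, to the felt pad. Finish while still holding it there, level and still over the middle of the pad with its underside about 10 cm above the felt, and leave the other tools where they lie.

Things in the scene. Friction and masses are not known exactly. Their poses are not given: they have to be found in the camera images.
- plunger (a joint): Spring plunger of the service bell: 0 up, grows when pushed down, 0.006 m at its stop; about 2 N starts it, 6.5 N holds it at the stop, it springs back when let go. The bell is fixed to the bench, its place varies: dark cast base 92 mm in diameter, domed brass gong 80 mm in diameter with its crown 48 mm above the bench, brass plunger knob 21 mm in diameter above it.
- plunger_top (a point): The middle of the top face of the bell plunger's knob, 66 mm above the bench when the plunger is up. It is pushed straight down.
- tray_grip (a point): Centre of the ball tray's ash bar handle, 115 mm above the tray's underside, with free air below it down to the ball. The bar is 125 mm long along the tray's x axis, 18 mm thick along y, 24 mm high, carried by two upright copper straps 64 mm either side of the centre. Axes are the tray's, z up.
- tray_base (a point): Middle of the underside of the ball tray, at height 0 on the bench; the tray's axes. A round hammered copper tray, 172 mm in diameter over its 21 mm high rim, 0.34 to 0.52 kg, standing loose on the bench.
- pocket (a point): Where the ball's centre is when it sits in the middle of its pocket, 27 mm above the tray's underside on its axis. The pocket is a round flat recess 35 mm in diameter, 3 mm deep, in a walnut block 70 x 70 x 12 mm fixed in the tray's middle. The ball can shift up to about 9 mm in it and climbs out if the tray is tipped some 35 degrees or jerked hard.
- ball_center (a point): The centre of the polished steel ball, 30 mm in diameter, 0.11 kg, lying loose in the pocket of the tray, under the handle; its top is 42 mm above the tray's underside, 61 mm below the handle's lower face.
- pad_top (a point): The middle of the upper face of the felt pad, 14 mm above the bench: a walnut board 150 x 150 mm faced with grey felt, fixed to the bench (its place varies). x and y run along its sides.
- hammer: Bystander: planishing hammer lying along the right side of the bench, 285 mm ash handle along its x axis, double-faced steel head across it at the +x end, up to 29 mm high; origin under the handle. To be left alone.
- bowl: Bystander: dented tin-lined copper bowl, 128 mm in diameter, 46 mm high, standing on the bench beyond the task's things; origin in the middle of its underside. To be left alone.
- punch: Bystander: blackened iron doming punch, 121 mm long, 18 mm thick, lying along its x axis on the bench; origin on the bench under its middle. To be left alone.
- burnisher: Bystander: burnisher with ash handle and steel rod, 134 mm long, 19 mm thick, lying along its x axis on the bench; origin on the bench under its middle. To be left alone.
- stake: Bystander, fixed: round brass stake head on an iron foot, 62 mm in diameter, 82 mm high; origin in the middle of its underside.
- doming_block: Bystander, fixed: steel doming block, a 58 mm cube with round hollows; origin in the middle of its underside.
Mind the look-alikes: they are no part of the job. Of the things that look like the part that bears tray_grip, the middle-sized one is meant.

How it is judged:
By the outcome, as a careful person would: the job done as asked, in the order asked, and still so for the second after the job is handed in, while the arm keeps its last pose, push and grip.
It also fails if it takes over 64 s, if anything falls off the work surface, if the arm or the gripper's body presses on something with over 40 N, if the wrist force passes 120 N, or if a joint passes its speed limit or range.

## Working session

There is one attempt and no reset: what is moved stays moved. The work goes in short steps, Python scripts to look and compute and a shell command to move; the robot and the scene stay as the last step left them, time stands still between calls to the robot, and variables do not carry over. Pictures are saved under pics/ and viewed, and the job is handed in when it is done.

```bash
mkdir -p pics; ls
python3 - <<'E'
from bench import ctrl
import cv2,json
for n in ["scene","side","wrist"]:
    im=ctrl.get_image(n); cv2.imwrite(f"pics/{n}0.png",im[:,:,::-1])
    print(n,{k:(v.tolist() if hasattr(v,'tolist') else v) for k,v in ctrl.camera_model(n).items()})
print(ctrl.get_state())
E
```

```text
pics
scene {'mtx': [[394.2146917444283, 0.0, 329.5204824934806], [0.0, 394.2146917444283, 202.76603621102043], [0.0, 0.0, 1.0]], 'extrinsics': [[-0.7955404822254478, 0.6058996460143523, -0.000979847020931137, 0.4746718002756063], [-0.32681740267265763, -0.42774527367359594, 0.8427481036230212, 0.06189282228550068], [0.5102016527323288, 0.6707604638092372, 0.538307229878642, -1.2966905721820554], [0.0, 0.0, 0.0, 1.0]]}
side {'mtx': [[483.74220639949726, 0.0, 321.60311406426143], [0.0, 483.74220639949726, 199.75437261637092], [0.0, 0.0, 1.0]], 'extrinsics': [[0.7076833959097227, -0.7063092159226786, -0.017649437848650563, -0.4258402817808726], [0.3915276336495028, 0.3712505259875771, 0.8419496178767281, -0.23599950751237525], [-0.588124411364214, -0.6027440074000224, 0.5392674088992014, -1.1145063040825873], [0.0, 0.0, 0.0, 1.0]]}
wrist {'mtx': [[309.70691628693146, 0.0, 316.55480844962096], [0.0, 309.70691628693146, 201.1994252000583], [0.0, 0.0, 1.0]], 'hand_eye': [[0.0009370012860100924, 0.30242152243963444, -0.9531738271657907, -0.16211845340661013], [0.9999991348903353, -0.0011633
[... 190 characters left out ...]
joint_positions': array([ 0.01410201,  0.32164511, -0.0700526 ,  1.45137419,  0.02258767,
        1.37077235, -0.05690047]), 'qd': array([ 2.05796323e-04, -2.33892571e-03,  4.64404816e-04, -3.24518776e-03,
        5.47090830e-04,  2.73546563e-03, -3.90701707e-05]), 'joint_torque': array([ 2.16972071e-04, -4.91794288e+01, -4.04079035e-01, -3.12878716e+01,
       -6.39387709e-02,  4.04033612e-02,  9.90178205e-05]), 'position': array([ 6.49601161e-01, -6.25689127e-05,  2.21727773e-01]), 'tool_rot': array([ 1.20848034,  1.21017261, -1.21028568]), 'ft_force': array([-0.03716311,  0.08997099, -0.16883273]), 'torque': array([ 0.01570657,  0.01727053, -0.00806683]), 'grip_width': 1.0020749714889523}
```

View pics/scene0.png

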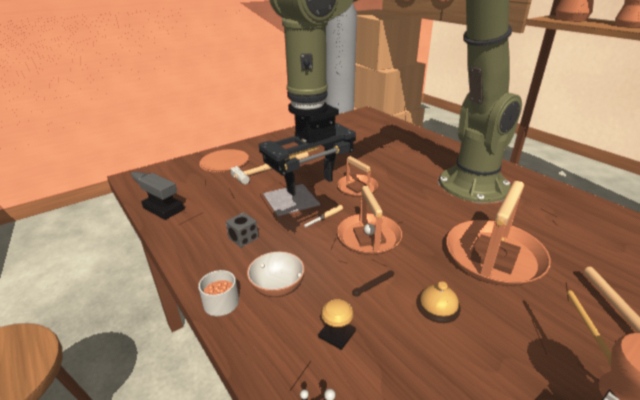

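View pics/side0.png

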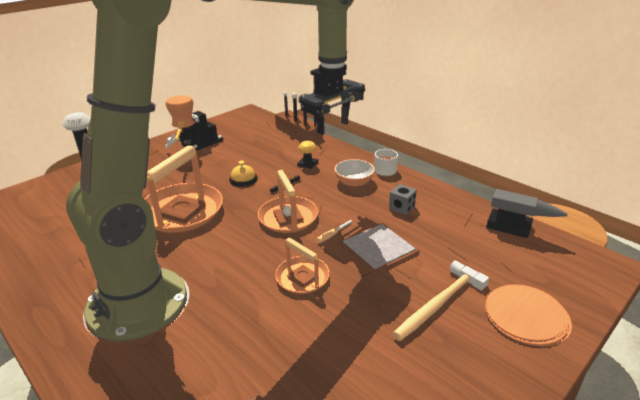

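View pics/wrist0.png

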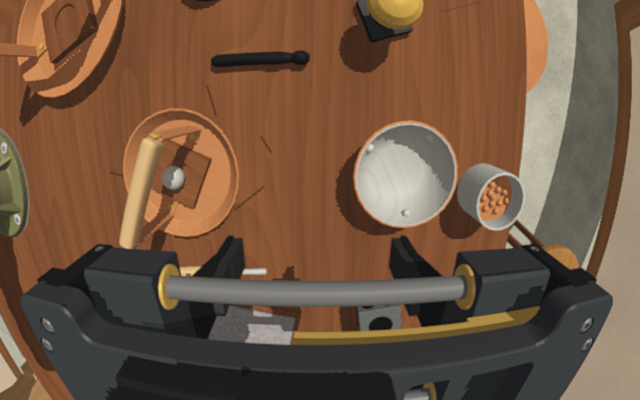

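The scene and side views show three handled trays:
- Small: scene (357,183), side (302,275).
- Middle: scene (370,232), side (288,212), with the steel ball in it.
- Large: scene (497,250), side (182,205).

The middle one fits, by its size and the ball. The bell is at scene (440,300) and side (242,173), and the grey felt pad is at scene (292,200) and side (381,247). Next I'll take enlarged crops to confirm and measure.

Run:
```python
import cv2,numpy as np
s=cv2.imread("pics/scene0.png");d=cv2.imread("pics/side0.png")
def crop(im,x,y,w,h,k): return cv2.resize(im[y:y+h,x:x+w],None,fx=k,fy=k,interpolation=cv2.INTER_CUBIC)
a=crop(s,330,180,80,80,5);b=crop(d,250,160,80,80,5)
cv2.imwrite("pics/tray.png",np.hstack([a,b]))
a=crop(s,410,270,60,60,6);b=crop(d,220,150,60,60,6)
cv2.imwrite("pics/bell.png",np.hstack([a,b]))
a=crop(s,255,170,80,60,5);b=crop(d,340,215,80,60,5)
cv2.imwrite("pics/pad.png",np.hstack([a,b]))
```

```text
(no output)
```

View pics/tray.png

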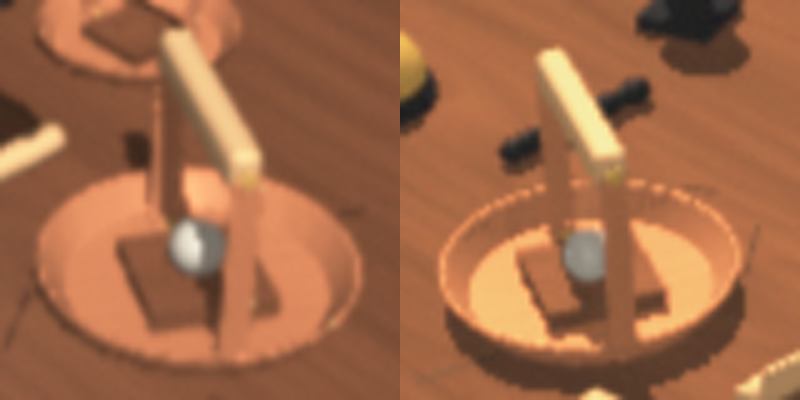

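View pics/bell.png

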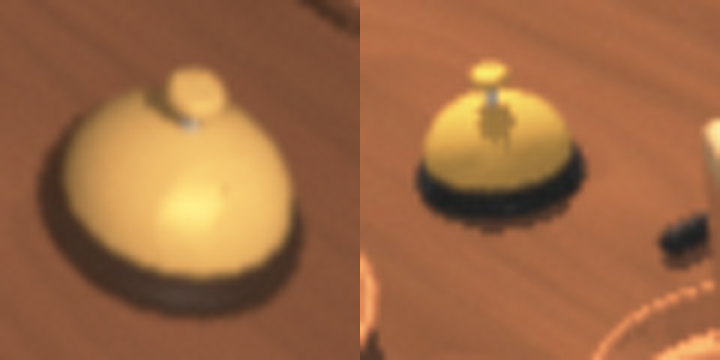

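View pics/pad.png

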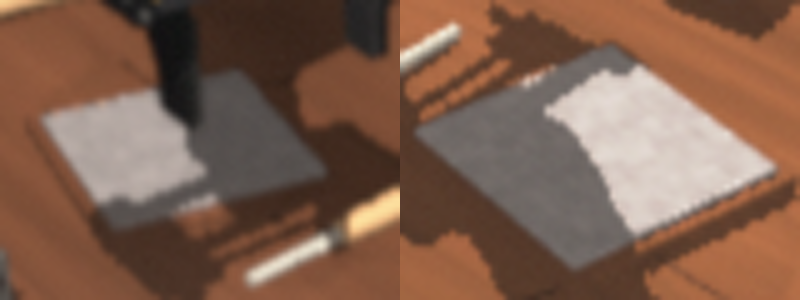

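```bash
cat > h.py <<'E'
import numpy as np,cv2
from bench import ctrl
def P(n):
    m=ctrl.camera_model(n); E=np.array(m["extrinsics"]); return np.array(m["mtx"])@np.diag([1,-1,-1])@E[:3]
def proj(n,X):
    q=P(n)@np.append(X,1); return q[:2]/q[2]
def tri(a,b):
    X=cv2.triangulatePoints(P("scene"),P("side"),np.float64(a).reshape(2,1),np.float64(b).reshape(2,1))[:,0];X=X[:3]/X[3]
    return X, np.linalg.norm(proj("scene",X)-a)+np.linalg.norm(proj("side",X)-b)
def u(c,o,k): return (np.array(c)+.5)/k-.5+np.array(o)
E
python3 - <<'E'
from h import *
np.set_printoptions(precision=4,suppress=True)
print("knob",tri(u((197,88),(410,270),6),u((130,71),(220,150),6)))
so,do=(330,180),(250,160)
for n,a,b in [("far",(175.5,33.5),(149,50)),("near",(247,155),(210,156)),("mid",(211,94),(179.5,103)),("ball",(198,246),(187,256))]:
    print(n,tri(u(a,so,5),u(b,do,5)))
so,do=(255,170),(340,215)
S=[(42,118),(240,70),(327,175),(110,230)]; D=[(15,130),(210,43),(375,168),(175,268)]
# match by ordering: print single-view intersect at z=.014
def atz(n,p,z):
    M=P(n);H=np.c_[M[:,0],M[:,1],M[:,2]*z+M[:,3]];q=np.linalg.solve(H,np.append(p,1));return q[:2]/q[2]
A=np.array([atz("scene",u(p,so,5),.014) for p in S]);B=np.array([atz("side",u(p,do,5),.014) for p in D])
print(A,A.mean(0));print(B,B.mean(0))
for i,a in enumerate(S):
    j=np.argmin(np.linalg.norm(B-A[i],axis=1)); print(tri(u(a,so,5),u(D[j],do,5)))
E
```

```text
knob (array([0.5141, 0.2752, 0.0657]), np.float64(0.5974128380200443))
far (array([0.4668, 0.0041, 0.1582]), np.float64(12.46039414995786))
near (array([0.4715, 0.0066, 0.0885]), np.float64(14.156977189528535))
mid (array([0.4687, 0.005 , 0.1238]), np.float64(0.8006630989784478))
ball (array([0.4653, 0.0016, 0.026 ]), np.float64(0.207246505027682))
[[ 0.5905 -0.3482]
 [ 0.4595 -0.3234]
 [ 0.4886 -0.1884]
 [ 0.6203 -0.2166]] [ 0.5397 -0.2691]
[[ 0.4842 -0.1963]
 [ 0.6163 -0.2205]
 [ 0.5885 -0.3515]
 [ 0.4575 -0.3277]] [ 0.5366 -0.274 ]
(array([ 0.5897, -0.3505,  0.0127]), np.float64(0.16869505634981))
(array([ 0.4584, -0.3264,  0.0124]), np.float64(0.4292409749340129))
(array([ 0.4865, -0.1932,  0.0109]), np.float64(0.676451045526367))
(array([ 0.6188, -0.2189,  0.012 ]), np.float64(0.20434594809325424))
```

Run:
```python
from h import *
from scipy.spatial.transform import Rotation as R
np.set_printoptions(precision=4,suppress=True)
so,do=(330,180),(250,160)
a=tri(u((175.5,33.5),so,5),u((210,156),do,5));b=tri(u((247,155),so,5),u((149,50),do,5))
print(a,b);v=b[0]-a[0];print("handle yaw deg",np.degrees(np.arctan2(v[1],v[0])),np.linalg.norm(v),(a[0]+b[0])/2)
s=ctrl.get_state();M=R.from_rotvec(s["tool_rot"]).as_matrix();print(M,s["position"])
```

```text
(array([ 0.4428, -0.0498,  0.1244]), np.float64(0.26357708867794444)) (array([0.4942, 0.0591, 0.1261]), np.float64(0.28195850182217985))
handle yaw deg 64.71443775651322 0.12038749714217493 [0.4685 0.0047 0.1253]
[[-0.0014  1.     -0.    ]
 [-0.0001 -0.     -1.    ]
 [-1.     -0.0014  0.0001]] [ 0.6496 -0.0001  0.2217]
```

```bash
python3 -m jog '[{"rot":[0,0,0],"travel":[0,-0.065,-0.131],"jaw":1},{"rot":[0,0,0],"travel":[0,-0.065,-0.131],"jaw":1},{"rot":[0,0,0],"travel":[0,-0.065,-0.131],"jaw":1},{"rot":[0,0,0],"travel":[0,-0.065,-0.131],"jaw":1},{"rot":[0,0,0],"travel":[0,-0.065,-0.131],"jaw":1},{"rot":[0,0,0],"travel":[0,-0.065,-0.131],"jaw":1},{"rot":[0,0,0],"travel":[0,-0.065,-0.131],"jaw":1},{"rot":[0,0,0],"travel":[0.1,0,0],"jaw":1}]' 20
python3 - <<'E'
from bench import ctrl
import cv2
s=ctrl.get_state();print(s)
for n in ["scene","side","wrist"]: cv2.imwrite(f"pics/{n}1.png",ctrl.get_image(n)[:,:,::-1])
E
```

```text
time: 0.95
position: [0.5111, 0.2849, 0.1965]
tool_rot: [1.209, 1.217, -1.193]
ft_force: [0.2, 0.5, -0.5]
grip_width: 0.356
{'time': 0.95, 'joint_positions': array([-0.32015212,  0.20338765, -0.26414385,  1.65484129,  0.0508959 ,
        1.28150251, -0.58158513]), 'qd': array([ 0.04121884,  0.20203081,  0.08669006,  0.46828331,  0.11141614,
       -0.6057055 ,  0.00936188]), 'joint_torque': array([ 9.61445980e-01, -4.20648909e+01, -5.22619374e-01, -3.11876321e+01,
       -2.82024429e-02,  1.11397829e+00, -4.00451794e-01]), 'position': array([0.51112678, 0.28492817, 0.19654931]), 'tool_rot': array([ 1.20931721,  1.21670057, -1.19272831]), 'ft_force': array([ 0.22733463,  0.52680432, -0.50436911]), 'torque': array([ 0.05667499, -0.02356687,  0.00233232]), 'grip_width': 0.355635351545144}
```

View pics/wrist1.png

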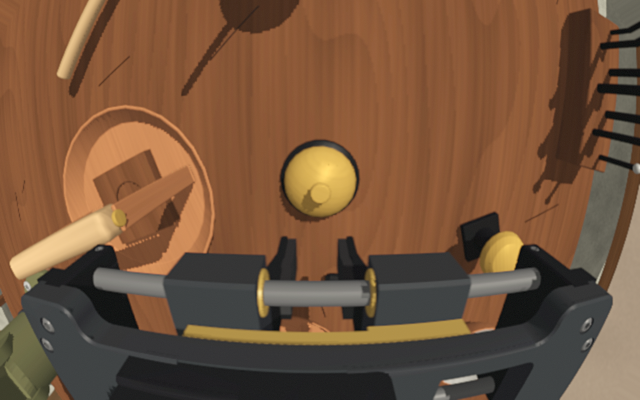

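Wrist view: the knob is at (320,193), just ahead of the closing fingers. I'll let the arm settle and check it against a second wrist view.

```bash
cat >> h.py <<'E'
from scipy.spatial.transform import Rotation as R
def wpose(s): 
    T=np.eye(4);T[:3,:3]=R.from_rotvec(s["tool_rot"]).as_matrix();T[:3,3]=s["position"];return T
def wray(px,s):
    m=ctrl.camera_model("wrist");K=np.array(m["mtx"]);T=wpose(s)@np.array(m["hand_eye"])
    d=np.array([(px[0]-K[0,2])/K[0,0],(px[1]-K[1,2])/K[1,1]]);th=np.linalg.norm(d)
    v=np.array([d[0]/th*np.sin(th),-d[1]/th*np.sin(th),-np.cos(th)]);return T[:3,3],T[:3,:3]@v
def wproj(X,s):
    m=ctrl.camera_model("wrist");K=np.array(m["mtx"]);T=np.linalg.inv(wpose(s)@np.array(m["hand_eye"]))
    p=T[:3,:3]@np.array(X)+T[:3,3];q=np.array([p[0],-p[1],-p[2]]);th=np.arctan2(np.hypot(q[0],q[1]),q[2]);e=q[:2]/np.hypot(*q[:2])*th
    return K[0,0]*e+K[:2,2]
def watz(px,s,z):
    o,v=wray(px,s);return o+v*(z-o[2])/v[2]
E
python3 - <<'E'
from h import *
np.set_printoptions(precision=4,suppress=True)
s=ctrl.get_state();print(s["time"],s["position"],s["tool_rot"]);im=ctrl.get_image("wrist")[:,:,::-1].copy()
cv2.imwrite("pics/w2.png",cv2.resize(im[130:230,260:380],None,fx=6,fy=6,interpolation=cv2.INTER_CUBIC))
print(wproj([.5141,.2752,.066],s))
E
```

```text
1.1 [0.5122 0.2739 0.1906] [ 1.2049  1.21   -1.2131]
[319.803  191.5678]
```

View pics/w2.png

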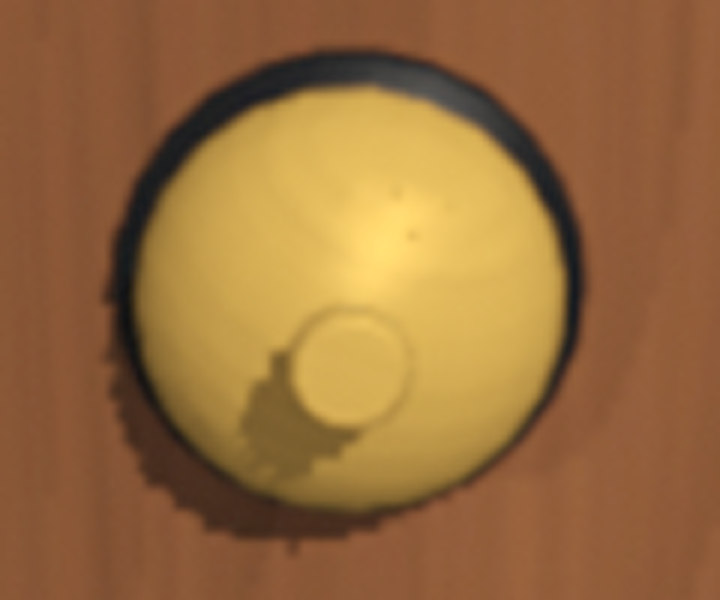

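The enlarged crop puts the knob's top face at about (318.5,191). The prediction was (319.8,191.6), so they agree to about 1 mm and the tool is centred over it. Descending.

```bash
python3 -m jog '[{"rot":[0,0,0],"travel":[0.12,0,0],"jaw":1},{"rot":[0,0,0],"travel":[0.12,0,0],"jaw":1},{"rot":[0,0,0],"travel":[0.12,0,0],"jaw":1},{"rot":[0,0,0],"travel":[0,0,0],"jaw":1},{"rot":[0,0,0],"travel":[0,0,0],"jaw":1}]'
```

```text
time: 1.65
position: [0.5147, 0.2742, 0.0857]
tool_rot: [1.211, 1.208, -1.21]
ft_force: [-0.0, 0.0, 0.9]
grip_width: 0.008
```

```bash
python3 -m jog '[{"rot":[0,0,0],"travel":[0.03,0,0],"jaw":1},{"rot":[0,0,0],"travel":[0.025,0,0],"jaw":1},{"rot":[0,0,0],"travel":[0.015,0,0],"jaw":1},{"rot":[0,0,0],"travel":[0,0,0],"jaw":1},{"rot":[0,0,0],"travel":[0,0,0],"jaw":1}]'
```

```text
time: 2.15
position: [0.5143, 0.2753, 0.0645]
tool_rot: [1.21, 1.208, -1.208]
ft_force: [0.8, -0.2, 3.3]
grip_width: 0.0
```

```bash
python3 -m jog '[{"rot":[0,0,0],"travel":[0.01,0,0],"jaw":1},{"rot":[0,0,0],"travel":[0.01,0,0],"jaw":1},{"rot":[0,0,0],"travel":[0,0,0],"jaw":1},{"rot":[0,0,0],"travel":[0,0,0],"jaw":1}]'
```

```text
time: 2.55
position: [0.5144, 0.2753, 0.0603]
tool_rot: [1.21, 1.208, -1.208]
ft_force: [-2.9, -2.6, 16.4]
grip_width: 0.004
```

```bash
python3 -m jog '[{"rot":[0,0,0],"travel":[0.004,0,0],"jaw":1},{"rot":[0,0,0],"travel":[0,0,0],"jaw":1},{"rot":[0,0,0],"travel":[0,0,0],"jaw":1}]'
```

```text
time: 2.85
position: [0.5143, 0.2753, 0.0601]
tool_rot: [1.21, 1.208, -1.208]
ft_force: [-5.9, -4.7, 22.9]
grip_width: 0.01
```

The plunger is at its stop: 22.9 N with no further travel, TCP 6 mm below the knob's up height. Releasing it.

```bash
python3 -m jog '[{"rot":[0,0,0],"travel":[-0.05,0,0],"jaw":1},{"rot":[0,0,0],"travel":[-0.12,0,0],"jaw":1},{"rot":[0,0,0],"travel":[-0.15,0,0],"jaw":1},{"rot":[0,0,0],"travel":[-0.15,0,0],"jaw":1},{"rot":[0,0,0],"travel":[-0.08,0,0],"jaw":0},{"rot":[0,0,0],"travel":[0,0,0],"jaw":-1}]'
python3 - <<'E'
from h import *
im=ctrl.get_image("side")[:,:,::-1]
cv2.imwrite("pics/bellup.png",cv2.resize(im[140:210,200:290],None,fx=6,fy=6,interpolation=cv2.INTER_CUBIC))
E
```

```text
time: 3.45
position: [0.515, 0.2765, 0.2256]
tool_rot: [1.214, 1.207, -1.203]
ft_force: [0.0, 0.3, -0.6]
grip_width: 0.108
```

View pics/bellup.png

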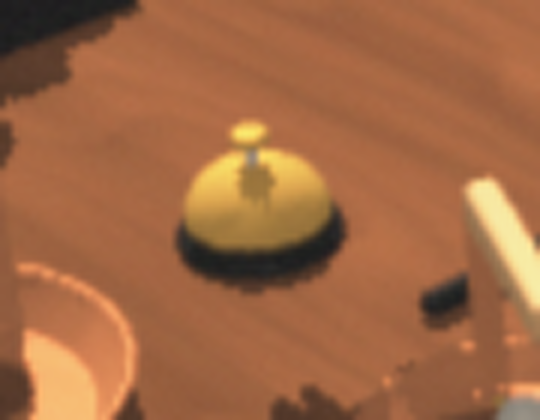

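The bell is free and its knob is back at side pixel (241,161), the same as before the press. Moving over the tray.

```bash
python3 -m jog '[{"rot":[0,0,0],"travel":[0,-0.022,0.129],"jaw":-1},{"rot":[0,0,0],"travel":[0,-0.022,0.129],"jaw":-1},{"rot":[0,0,0],"travel":[0,-0.022,0.129],"jaw":-1},{"rot":[0,0,0],"travel":[0,-0.022,0.129],"jaw":-1},{"rot":[0,0,0],"travel":[0,-0.022,0.129],"jaw":-1},{"rot":[0,0,0],"travel":[0,-0.022,0.129],"jaw":-1},{"rot":[0,0,0],"travel":[0,-0.022,0.129],"jaw":-1}]'
python3 -m jog '[{"rot":[1,0,0],"travel":[0,0,0],"jaw":-1},{"rot":[1,0,0],"travel":[0,0,0],"jaw":-1},{"rot":[1,0,0],"travel":[0,0,0],"jaw":-1},{"rot":[1,0,0],"travel":[0,0,0],"jaw":-1},{"rot":[1,0,0],"travel":[0,0,0],"jaw":-1},{"rot":[0,0,0],"travel":[0,0,0],"jaw":-1},{"rot":[0,0,0],"travel":[0,0,0],"jaw":-1}]'
python3 - <<'E'
from h import *
np.set_printoptions(precision=4,suppress=True)
s=ctrl.get_state();print(s["time"],s["position"],wpose(s)[:3,:3],s["joint_positions"])
im=ctrl.get_image("wrist")[:,:,::-1].copy();cv2.imwrite("pics/w3.png",im)
for p in [(.4428,-.0498,.1253),(.4942,.0591,.1253)]: print(wproj(p,s))
E
```

```text
time: 4.2
position: [0.4654, 0.0027, 0.2191]
tool_rot: [1.207, 1.212, -1.212]
ft_force: [1.1, -0.2, -0.1]
grip_width: 0.788
time: 4.9
position: [0.4664, 0.0042, 0.2199]
tool_rot: [1.52, 0.973, -1.524]
ft_force: [-0.6, 1.2, -0.5]
grip_width: 1.001
4.9 [0.4664 0.0042 0.2199] [[-0.0027  0.9072 -0.4207]
 [-0.0001 -0.4207 -0.9072]
 [-1.     -0.0024  0.0012]] [-0.014  -0.063  -0.0496  1.8855 -0.0033  1.3217 -0.4969]
[318.4737 261.8959]
[319.8705 131.2878]
```

View pics/w3.png

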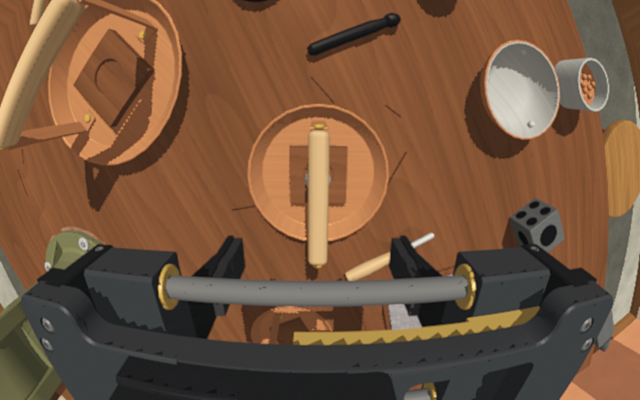

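The wrist view shows the middle tray's bar running straight between the open jaws, from (319,130) to (317.5,263), with the ball visible below it at (318,180). The other handled tray is clearly larger and empty.

Run:
```python
from h import *
np.set_printoptions(precision=4,suppress=True)
s=ctrl.get_state();T=wpose(s)
a,b=watz((319,130),s,.127),watz((317.5,264),s,.127)
print(a,b,(a+b)/2,np.linalg.norm(a-b)); print("in tool:",T[:3,:3].T@((a+b)/2-s["position"]),T[:3,:3].T@(a-b))
print("ref in tool",T[:3,:3].T@(np.array([.4685,.0047,.115])-s["position"]))
print("ball/tray",tri(u((198,246),(330,180),5),u((187,256),(250,160),5))[0])
im=cv2.imread("pics/w3.png");cv2.imwrite("pics/w3c.png",cv2.resize(im[95:285,235:400],None,fx=3.1,fy=3.1,interpolation=cv2.INTER_CUBIC))
```

```text
[0.4943 0.0605 0.127 ] [ 0.4416 -0.0508  0.127 ] [0.468  0.0048 0.127 ] 0.12311429915757179
in tool: [ 0.0932  0.0011 -0.0013] [-0.0001  0.001  -0.1231]
ref in tool [ 0.1052  0.0017 -0.0014]
ball/tray [0.4653 0.0016 0.026 ]
```

View pics/w3c.png

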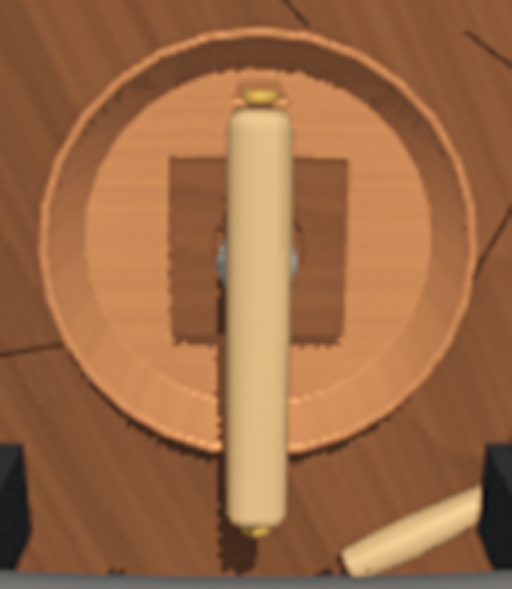

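```bash
python3 -m jog '[{"rot":[0,0,0],"travel":[0.11,0.004,-0.005],"jaw":-1},{"rot":[0,0,0],"travel":[0.11,0,0],"jaw":-1},{"rot":[0,0,0],"travel":[0.1,0,0],"jaw":-1},{"rot":[0,0,0],"travel":[0.06,0,0],"jaw":-1},{"rot":[0,0,0],"travel":[0.033,0,0],"jaw":-1},{"rot":[0,0,0],"travel":[0,0,0],"jaw":-1},{"rot":[0,0,0],"travel":[0,0,0],"jaw":-1}]'
python3 - <<'E'
from h import *
im=np.hstack([ctrl.get_image(n)[y:y+130,x:x+130,::-1] for n,x,y in (("scene",310,140),("side",220,130))])
cv2.imwrite("pics/pre.png",cv2.resize(im,None,fx=3,fy=3,interpolation=cv2.INTER_CUBIC))
E
```

```text
time: 5.65
position: [0.4696, 0.0051, 0.0982]
tool_rot: [1.523, 0.97, -1.522]
ft_force: [0.5, 0.2, 0.2]
grip_width: 0.997
```

View pics/pre.png

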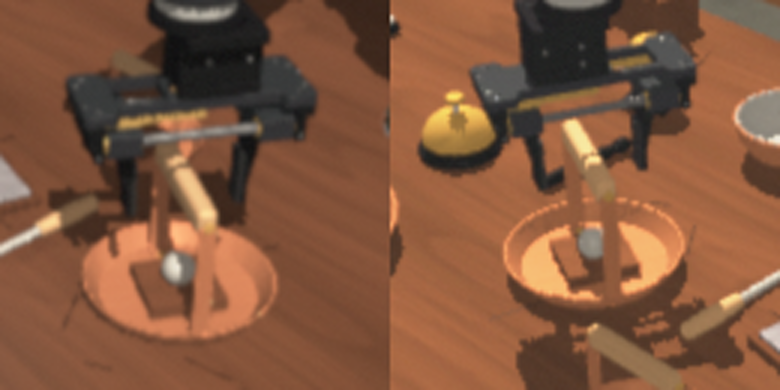

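Both views show the fingers straddling the bar with the ball clear below. Lowering 2 mm, then closing.

```bash
python3 -m jog '[{"rot":[0,0,0],"travel":[0.007,0,0],"jaw":-0.4},{"rot":[0,0,0],"travel":[0,0,0],"jaw":0.2},{"rot":[0,0,0],"travel":[0,0,0],"jaw":0.5},{"rot":[0,0,0],"travel":[0,0,0],"jaw":0.6},{"rot":[0,0,0],"travel":[0,0,0],"jaw":1},{"rot":[0,0,0],"travel":[0,0,0],"jaw":1},{"rot":[0,0,0],"travel":[0,0,0],"jaw":1},{"rot":[0,0,0],"travel":[0,0,0],"jaw":1}]' 45
```

```text
time: 6.55
position: [0.4691, 0.005, 0.0954]
tool_rot: [1.523, 0.97, -1.523]
ft_force: [-0.5, 0.7, -0.2]
grip_width: 0.357
```

```bash
python3 -m jog '[{"rot":[0,0,0],"travel":[0,0,0],"jaw":1},{"rot":[0,0,0],"travel":[0,0,0],"jaw":1},{"rot":[0,0,0],"travel":[0,0,0],"jaw":1},{"rot":[0,0,0],"travel":[0,0,0],"jaw":1}]'
```

```text
time: 6.95
position: [0.4684, 0.0053, 0.0952]
tool_rot: [1.522, 0.971, -1.524]
ft_force: [-3.3, 1.4, 1.2]
grip_width: 0.204
```

Gripped: opening 0.204 × 87 mm is about 18 mm, the bar's thickness. A gentle lift next.

```bash
python3 -m jog '[{"rot":[0,0,0],"travel":[-0.006,0,0],"jaw":1},{"rot":[0,0,0],"travel":[-0.015,0,0],"jaw":1},{"rot":[0,0,0],"travel":[-0.03,0,0],"jaw":1},{"rot":[0,0,0],"travel":[-0.04,0,0],"jaw":1},{"rot":[0,0,0],"travel":[-0.03,0,0],"jaw":1},{"rot":[0,0,0],"travel":[-0.015,0,0],"jaw":1},{"rot":[0,0,0],"travel":[-0.006,0,0],"jaw":1},{"rot":[0,0,0],"travel":[0,0,0],"jaw":1}]'
python3 - <<'E'
from h import *
im=np.hstack([ctrl.get_image(n)[y:y+160,x:x+130,::-1] for n,x,y in (("scene",310,110),("side",220,100))])
cv2.imwrite("pics/lift.png",cv2.resize(im,None,fx=3,fy=3,interpolation=cv2.INTER_CUBIC))
E
```

```text
time: 7.75
position: [0.4691, 0.005, 0.1382]
tool_rot: [1.523, 0.97, -1.522]
ft_force: [-0.2, -0.1, -5.6]
grip_width: 0.199
```

View pics/lift.png

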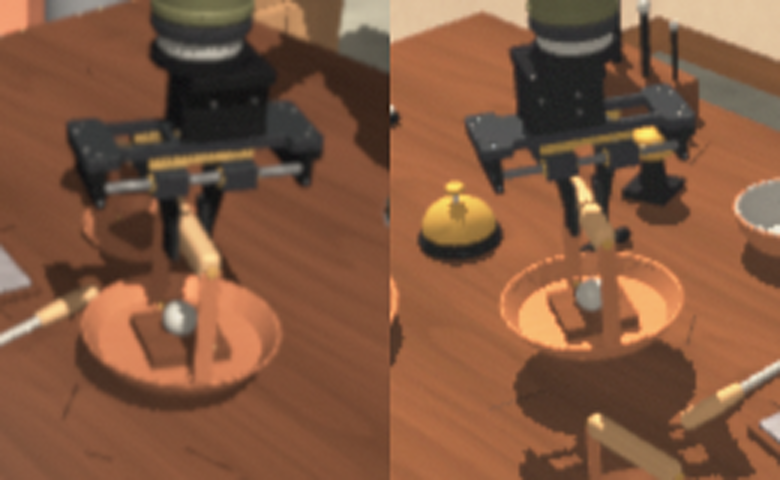

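Lifted level, the ball still in its pocket, 5.6 N of load. Raising further, then carrying.

```bash
python3 -m jog '[{"rot":[0,0,0],"travel":[-0.015,0,0],"jaw":1},{"rot":[0,0,0],"travel":[-0.035,0,0],"jaw":1},{"rot":[0,0,0],"travel":[-0.055,0,0],"jaw":1},{"rot":[0,0,0],"travel":[-0.073,0,0],"jaw":1},{"rot":[0,0,0],"travel":[-0.073,0,0],"jaw":1},{"rot":[0,0,0],"travel":[-0.055,0,0],"jaw":1},{"rot":[0,0,0],"travel":[-0.035,0,0],"jaw":1},{"rot":[0,0,0],"travel":[-0.015,0,0],"jaw":1}]'
python3 -m jog '[{"rot":[0,0,0],"travel":[0,0.01,0.0124],"jaw":1},{"rot":[0,0,0],"travel":[0,0.02,0.0247],"jaw":1},{"rot":[0,0,0],"travel":[0,0.03,0.037],"jaw":1},{"rot":[0,0,0],"travel":[0,0.04,0.0494],"jaw":1},{"rot":[0,0,0],"travel":[0,0.05,0.0617],"jaw":1},{"rot":[0,0,0],"travel":[0,0.05,0.0617],"jaw":1},{"rot":[0,0,0],"travel":[0,0.05,0.0617],"jaw":1},{"rot":[0,0,0],"travel":[0,0.05,0.0617],"jaw":1}]'
python3 -m jog '[{"rot":[0,0,0],"travel":[0,0.05,0.0617],"jaw":1},{"rot":[0,0,0],"travel":[0,0.05,0.0617],"jaw":1},{"rot":[0,0,0],"travel":[0,0.05,0.0617],"jaw":1},{"rot":[0,0,0],"travel":[0,0.05,0.0617],"jaw":1},{"rot":[0,0,0],"travel":[0,0.04,0.0494],"jaw":1},{"rot":[0,0,0],"travel":[0,0.03,0.037],"jaw":1},{"rot":[0,0,0],"travel":[0,0.018,0.0247],"jaw":1},{"rot":[0,0,0],"travel":[0,0.009,0.0124],"jaw":1}]'
python3 -m jog '[{"rot":[0,0,0],"travel":[0,0,0],"jaw":1},{"rot":[0,0,0],"travel":[0,0,0],"jaw":1}]'
python3 - <<'E'
from h import *
for n in ("scene","side","wrist"): cv2.imwrite(f"pics/{n}5.png",ctrl.get_image(n)[:,:,::-1])
E
```

```text
time: 8.65
position: [0.4696, 0.0051, 0.2463]
tool_rot: [1.524, 0.969, -1.521]
ft_force: [-0.1, 0.3, -6.3]
grip_width: 0.206
time: 9.45
position: [0.5033, -0.1364, 0.2439]
tool_rot: [1.523, 0.97, -1.525]
ft_force: [0.3, -0.1, -4.6]
grip_width: 0.203
time: 10.25
position: [0.5371, -0.2731, 0.2442]
tool_rot: [1.523, 0.97, -1.525]
ft_force: [-0.1, 0.5, -5.2]
grip_width: 0.203
time: 10.45
position: [0.5376, -0.271, 0.2447]
tool_rot: [1.523, 0.972, -1.522]
ft_force: [-0.5, -0.0, -4.5]
grip_width: 0.203
```

View pics/scene5.png

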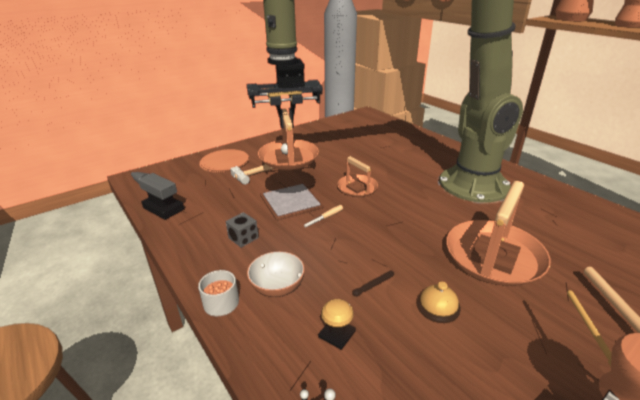

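View pics/side5.png

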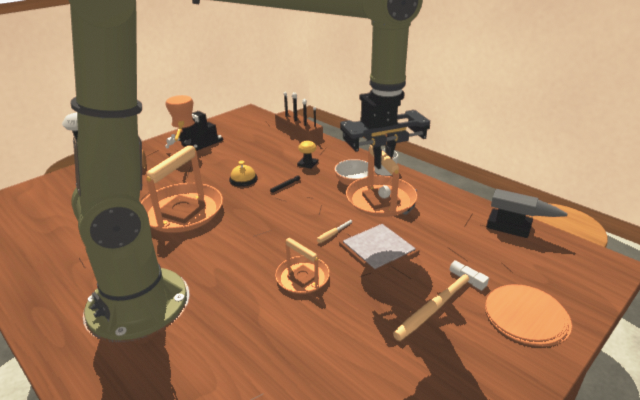

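View pics/wrist5.png

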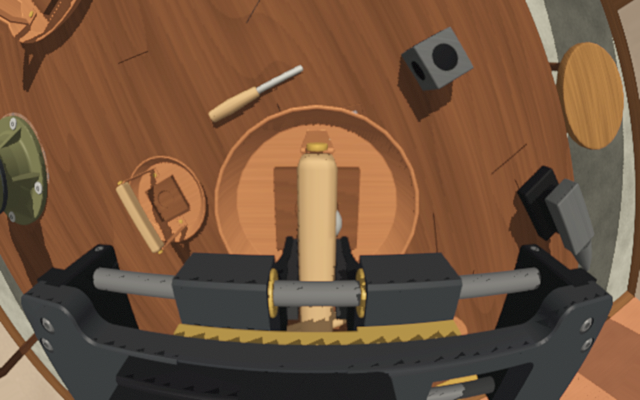

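Scene shows the tray held over the pad, rim around (288,153) and ball at (284,149) in its pocket. The side view shows the pad now unoccluded at (380,247). I'll lower to the target height and then measure both again.

```bash
python3 -m jog '[{"rot":[0,0,0],"travel":[0.01,0,0],"jaw":1},{"rot":[0,0,0],"travel":[0.02,0,0],"jaw":1},{"rot":[0,0,0],"travel":[0.03,0,0],"jaw":1},{"rot":[0,0,0],"travel":[0.03,0,0],"jaw":1},{"rot":[0,0,0],"travel":[0.018,0,0],"jaw":1},{"rot":[0,0,0],"travel":[0.01,0,0],"jaw":1},{"rot":[0,0,0],"travel":[0,0,0],"jaw":1},{"rot":[0,0,0],"travel":[0,0,0],"jaw":1}]'
python3 - <<'E'
from h import *
a=ctrl.get_image("scene")[:,:,::-1];b=ctrl.get_image("side")[:,:,::-1]
cv2.imwrite("pics/scene6.png",a);cv2.imwrite("pics/side6.png",b);s=ctrl.get_state();print(s["position"],wpose(s)[:3,0],s["ft_force"])
cv2.imwrite("pics/fin_a.png",cv2.resize(a[100:220,230:350],None,fx=5,fy=5,interpolation=cv2.INTER_CUBIC))
cv2.imwrite("pics/fin_b.png",cv2.resize(b[150:270,330:450],None,fx=5,fy=5,interpolation=cv2.INTER_CUBIC))
E
```

```text
time: 11.4
position: [0.5377, -0.2721, 0.2096]
tool_rot: [1.523, 0.97, -1.523]
ft_force: [0.3, -0.1, -5.2]
grip_width: 0.201
[ 0.53775738 -0.27216887  0.20988678] [ 9.15088276e-04 -3.67222733e-04 -9.99999514e-01] [ 0.50253577  0.60125085 -5.42584696]
```

View pics/fin_a.png

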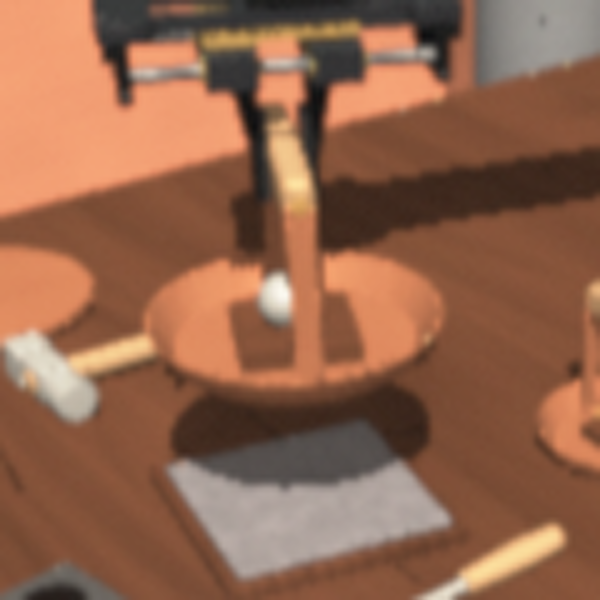

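View pics/fin_b.png

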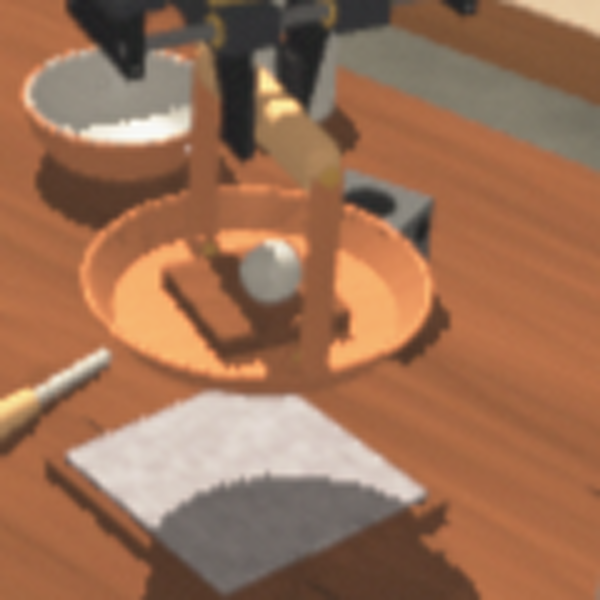

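```bash
cat > ov.py <<'E'
from h import *
import sys
def run(tag,c,zb,tilt=np.eye(3),yaw=np.radians(64.8),pad=None):
    Rz=R.from_euler("z",yaw).as_matrix();out=[]
    for n,x,y in (("scene",230,100),("side",330,150)):
        im=cv2.imread(f"pics/{n}{tag}.png")[y:y+120,x:x+120];k=6;im=cv2.resize(im,None,fx=k,fy=k,interpolation=cv2.INTER_CUBIC)
        def pl(pts,col,cl=True):
            q=np.array([(proj(n,p)-[x,y]+.5)*k-.5 for p in pts]);cv2.polylines(im,[np.round(q).astype(int)],cl,col,1,cv2.LINE_AA)
        t=np.linspace(0,2*np.pi,60)
        T=lambda p: tilt@Rz@np.array(p)+np.array([c[0],c[1],zb])
        pl([T([.086*np.cos(a),.086*np.sin(a),.021]) for a in t],(255,0,0))
        for sy in(-.009,.009): pl([T([sx,sy,.127]) for sx in(-.0625,.0625)],(0,255,0),False)
        if pad is not None:
            for h,col,z in((.075,(0,0,255),.0),(.067,(255,0,255),.014)): pl([np.r_[pad[:2]+R.from_euler("z",pad[2]).as_matrix()[:2,:2]@np.array(v)*h,z] for v in((1,1),(-1,1),(-1,-1),(1,-1))],col)
        out.append(im[:, :])
    o=np.hstack(out);cv2.imwrite(sys.argv[1],cv2.resize(o,(800,400),interpolation=cv2.INTER_AREA))
    return out
E
cat > o1.py <<'E'
from ov import *
def atz(n,p,z):
    M=P(n);H=np.c_[M[:,0],M[:,1],M[:,2]*z+M[:,3]];q=np.linalg.solve(H,np.append(p,1));return q[:2]/q[2]
so,do=(230,100),(330,150)
# scene corners: left, top(right-back), right, bottom ; side: left, (top hidden), right, bottom
for z in (.014,):
  A=[atz("scene",u(p,so,5),z) for p in((168,467),(370,420),(452,522),(240,580))]
  B=[atz("side",u(p,do,5),z) for p in((66,457),(426,495),(225,594))]
  print(np.round(A,4).tolist(),np.mean(A,0));print(np.round(B,4).tolist(), "mid of L/R",(B[0]+B[1])/2)
for a,b in (((168,467),(426,495)),((452,522),(66,457))): print(tri(u(a,so,5),u(b,do,5)))
print("ball",tri(u((277,299),so,5),u((270,272),do,5)))
out=run("6",(.5377,-.2720),.2096-.0955,pad=np.array([.538,-.272,np.radians(79)]))
cv2.imwrite("pics/ov_a.png",out[0][:600]);cv2.imwrite("pics/ov_b.png",out[1][:600])
E
python3 o1.py pics/ov.png
```

```text
[[0.5894, -0.3489], [0.457, -0.3214], [0.4867, -0.191], [0.6181, -0.2149]] [ 0.53778756 -0.26903863]
[[0.4833, -0.1979], [0.5875, -0.3528], [0.4569, -0.3282]] mid of L/R [ 0.53539648 -0.27536359]
(array([ 0.58861366, -0.35171995,  0.01255824]), np.float64(0.3309453261664595))
(array([ 0.48507815, -0.19523023,  0.01143659]), np.float64(0.6989740529132098))
ball (array([ 0.54100189, -0.28135596,  0.1408824 ]), np.float64(1.0979820386758485))
```

View pics/ov_a.png

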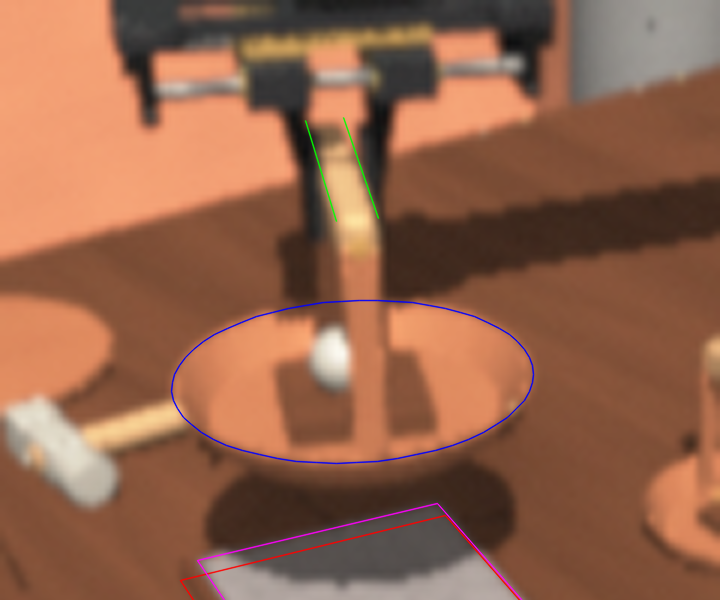

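View pics/ov_b.png

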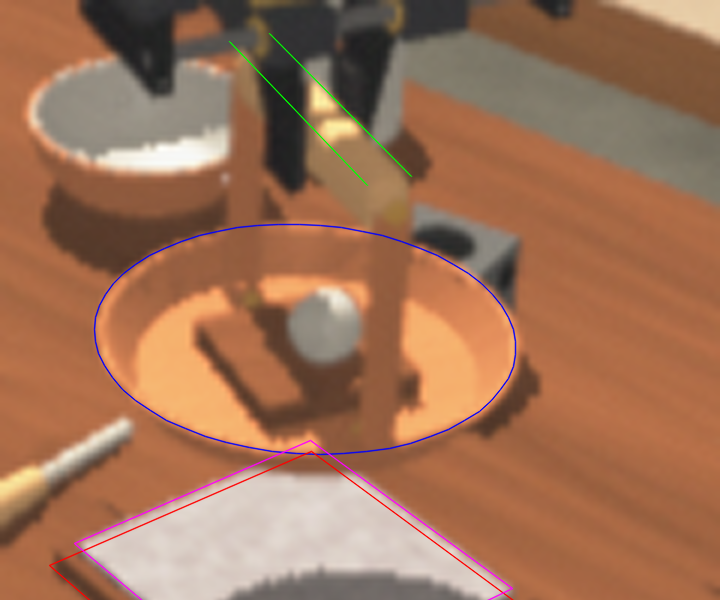

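```bash
cat > o2.py <<'E'
from h import *
s=ctrl.get_state();im0=ctrl.get_image("wrist")[:,:,::-1].copy();cv2.imwrite("pics/wrist7.png",im0)
print(s["position"])
k=4;x,y=200,90;im=cv2.resize(im0[y:y+150,x:x+200],None,fx=k,fy=k,interpolation=cv2.INTER_CUBIC)
cv2.imwrite("pics/w7raw.png",im)
T0=wpose(s);g=s["position"]+T0[:3,0]*(-.019);Rz=R.from_euler("z",np.radians(64.8)).as_matrix()
t=np.linspace(0,2*np.pi,80)
for deg,col in((-4,(0,255,0)),(0,(255,0,0)),(4,(0,0,255))):
    tl=R.from_rotvec(Rz[:,1]*np.radians(deg)).as_matrix()
    f=lambda p: g+tl@Rz@(np.array(p)-[0,0,.115])
    def pl(pts,cl=True):
        q=np.array([(wproj(f(p),s)-[x,y]+.5)*k-.5 for p in pts]);cv2.polylines(im,[np.round(q).astype(int)],cl,col,1,cv2.LINE_AA)
    pl([(.086*np.cos(a),.086*np.sin(a),.021) for a in t])
    pl([(a,b,.015) for a,b in((.035,.035),(.035,-.035),(-.035,-.035),(-.035,.035))])
    pl([(.0625,.009,.127),(.0625,-.009,.127)],False)
cv2.imwrite("pics/w7ov.png",im)
E
python3 o2.py
```

```text
[ 0.53775738 -0.27216887  0.20988678]
```

View pics/w7ov.png

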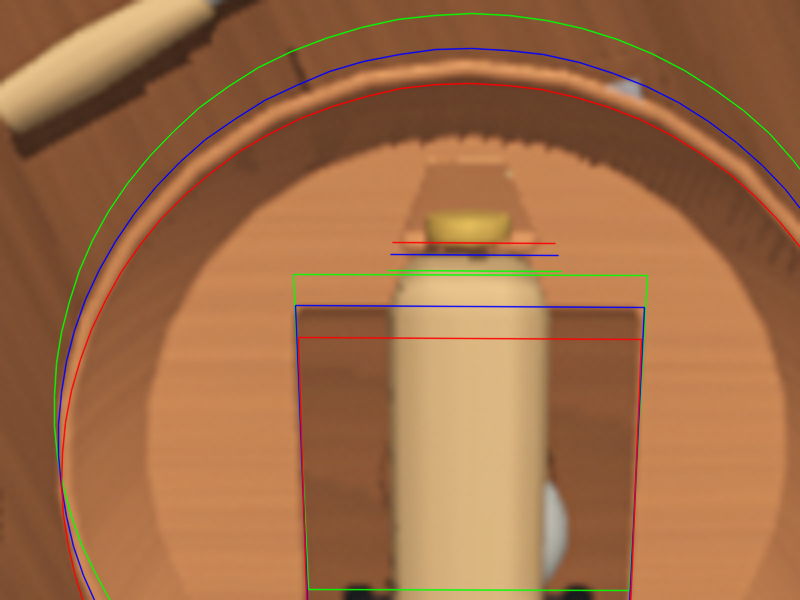

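View pics/w7raw.png

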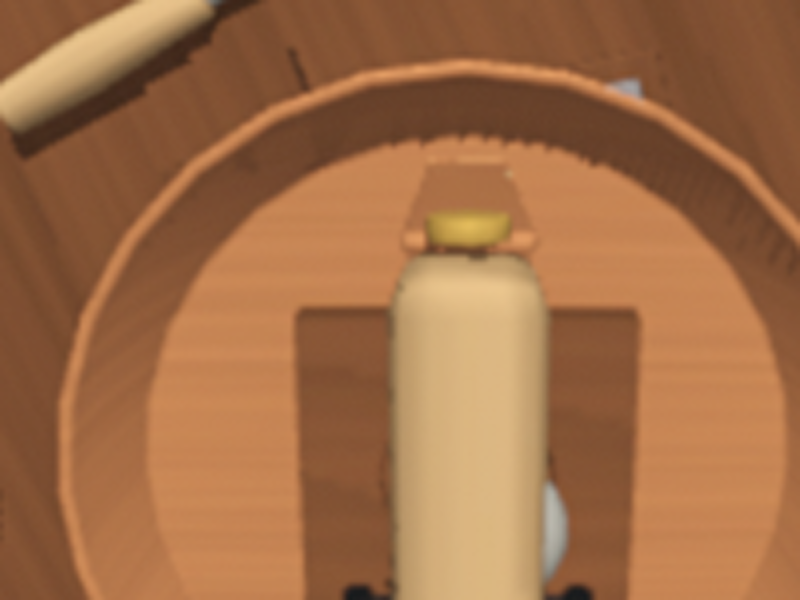

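The wrist overlay fits the level model (block edge at crop y≈308 against 305 for 0° tilt), so the tilt is under about 1°. The ball is in its pocket, underside at about 0.114 m, and the tray centre is within 2–3 mm of the pad centre. One last hold and stillness check before I hand in.

```bash
python3 -m jog '[{"rot":[0,0,0],"travel":[0,0,0],"jaw":1},{"rot":[0,0,0],"travel":[0,0,0],"jaw":1},{"rot":[0,0,0],"travel":[0,0,0],"jaw":1},{"rot":[0,0,0],"travel":[0,0,0],"jaw":1}]'
python3 - <<'E'
from h import *
b=ctrl.get_image("side")[:,:,::-1];cv2.imwrite("pics/side8.png",b)
s=ctrl.get_state();print(s["position"],abs(s["qd"]).max())
a=cv2.imread("pics/side6.png");print("diff tray region",cv2.absdiff(a,b)[150:270,330:450].max(), cv2.absdiff(cv2.imread("pics/side0.png"),b)[150:190,225:260].max())
print(ctrl.close_job())
E
```

```text
time: 11.95
position: [0.5375, -0.272, 0.2094]
tool_rot: [1.523, 0.97, -1.523]
ft_force: [-0.0, -0.2, -5.6]
grip_width: 0.199
[ 0.53746104 -0.27205252  0.20942984] 0.0020850823610737176
diff tray region 68 4
the job is handed in; nothing more can be done
None
```

The bell was rung first, then the copper ball tray was carried to the felt pad, and I handed the job in at about 12 s with the arm still holding it there. No verdict is reported.

- **Bell:** I pushed the plunger down 6 mm to its stop, where the force reached 22.9 N with no further travel. The side view afterwards showed the knob back at its original height.
- **Tray:** I took the middle-sized tray by its handle with a 45 N grip; the jaws closed to about 18 mm on the bar. It was held at (0.5375, −0.272), and the underside was about 0.114 m above the bench, which is 10 cm above the felt.
- **Centring:** The pad's centre measured about (0.537, −0.272). The separate estimates from the two fixed cameras differed by up to about 6 mm, so centring is good to a few millimetres.
- **Level and still:** The wrist view matched a level tray to about 1°. The rim outline I drew was about 2 mm larger than the rim in that picture. Joint speeds were about 0.002 rad/s. Comparing the last two side pictures, a few pixels in the tray region changed by up to 68 of 255. I did not track that down, but the measured pose was steady to 0.5 mm.
- **Ball:** It stayed in its pocket, untouched by the gripper, but rolled to the pocket's edge, about 9 mm off centre.
- **Other tools:** I never approached them, and they looked unmoved in the pictures after the carry.

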